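Tip the cabochon tray to its red corner over the light pad

ROBOT

A 6-joint arm with a two-finger parallel gripper is mounted at the origin on the work surface. World frame = base frame: x ahead of the robot, y to its left, z up, the work surface at z = 0. Lengths are in m, angles in rad, forces in N, time in s.
With the tool pointing down it reaches from about 0.35 to 0.775 m from the base axis. Payload 7.3 kg.
Tool frame: the origin (TCP) lies at the very end of the fingers, on their centre line; the grasp point (between the pads) lies 19 mm behind it; z points along the fingers, y is the line along which they close (so a half turn about z gives the same grasp; the last joint's range is limited). The gripper opens to 92 mm and grips with 3 to 60 N. Pads are 19 mm wide; open, the fingers measure 130 mm over their backs; the gripper's body (75 mm by 190 mm) begins 47 mm behind the grasp point.
Start: joints at [-1.466, 0.342, 1.524, -0, 1.275, -0.146], TCP at [0.13, -0.509, 0.227] pointing down, gripper open.
Joint ranges: [-2.53, 2.53], [-0.77, 2.02], [0.04, 2.7], [-1, 4.14], [0.28, 2.66], [-3.11, 3.11]. Speed limits (rad/s): [2.57, 2.57, 3.14, 3.14, 3.14, 3.14].

INTERFACE

Orientations are given as [roll, pitch, yaw] about the fixed x, y, z axes, in that order (R = Rz(yaw) Ry(pitch) Rx(roll)).
In Python, from cell import robot gives the robot as it stands.
- The arm moves only by the tool apply_moves, never from a script. Its argument "motion" is text: rows parted by semicolons, each of 7 numbers parted by spaces: the opening in per cent of the stroke, from 0 (shut) to 100 (fully open), then the shift along the tool's x, y, z in cm, then the turn, a rotation vector about the tool's x, y, z in rad. A call has 1 to 20 rows; each row shifts and turns the commanded pose from where the row before left it, along the tool's axes as they then stand; what a row does not reach is not made up. A row lasts 1/8 s, in which the tool goes at most 62.5 mm and 10.7 degrees, less where a joint would pass 70% of its speed; a pose out of reach is approached as far as the arm can. A call with a gripper value outside its range is refused whole. The fingers move at their own pace and stop on an object; "force" is the grip in N (left out, the last holds). Time passes only in rows, so rows that do not move let the fingers close. It gives the time, the measured TCP pose, the force, the opening and the grip force at its end, in the units of the state.
- robot.observe(): the state, without advancing time (a new reading comes with each control period).
- robot.read_camera(name): name is "scene" or "top" or "wrist"; returns a dict with "img" (420x560x3 uint8, red, green, blue), "fovy" (degrees; the focal length in pixels is half the picture's height over the tangent of half this angle, whatever the lens; pixels are square), "cx", "cy" (the principal point, pixels), "k1" (the pictures are not rectified: a ray, as slopes to the right and down, at radius r is drawn at 1 + k1 r^2 times it, then the intrinsics apply), "R" (3x3) and "t" (3): a world point X has camera coordinates R X + t; the wrist camera has in their place "hand_eye" (4x4, takes a point from camera to tool coordinates, whose origin is the TCP and whose axes are the flange's). Camera axes: x right, y down, z forward; pixel columns grow to the right and rows downward; lengths in m; the calibration is good to about 2 mm. A picture is of the moment at which its call begins: read the wrist's pose just before it. There is no depth.
- robot.hand_in(): hands the job in; it is judged then, once.
Trained networks look in a picture, given as the dict that the camera call returned (one of the last four; its "shot" number tells which), for a name from the list of things; names that differ only in an ending like _2 or _b are one class to them, and where a whole thing is asked for, a point or a joint stands for the part that bears it (a point fixed in the world has none). Each returns a list of dicts, best first, with "score" (0 to 1); they miss things now and then, are a little off and sometimes report something else, mostly with a low value. They report only what shows in the picture. A call takes as long as a camera call. They do not tell look-alikes from the thing itself.
- robot.search_frame(target, picture): "centre" ([x, y, z] in m, in world coordinates, good to about 4 mm: the middle of the surface that is visible of it).
- robot.trace(target, picture): "pixels" (420x560 bool, what is visible of it).
The state is a dict: "time": time; "qpos": joint angles; "qvel": joint speeds; "joint_efforts": joint torques, N m; "tool_pos": TCP position; "tool_rot": TCP orientation; "contact_force": force on the tool from outside, world axes, zero at the start; "torque": the same for the moment, N m; "opening": finger opening in m; "grip_force": force on a finger pad.
Only numpy, scipy, OpenCV 4.12 (cv2) and the standard library are available. Lean on these libraries where they do the work, as an engineer would, in place of code of your own. Each camera call takes 0.05 s, during which the arm holds its last target. There are 200 camera calls.

TASK

Pick up the white sorting tray by its black overhead grip, carry it to the light pad without spilling, and tip it about 35 degrees towards its red corner so that all three glass cabochons slide together into that corner. Finish while still holding the tray up and steady like that, tilted, its red corner above the middle of the light pad and a few centimetres clear of it: do not set it down or let go. Leave the jar, the paddle and the brick where they are.

Things in the scene. Friction and masses are not known exactly. Their poses are not given: they have to be found in the camera images.
- tray: White square tray, 158 x 158 mm outside, walls 36 mm high, walls and floor 4 mm thick, 240 to 400 g. Origin: centre of the underside, z up. Its x axis points along a diagonal to the red corner, which starts turned roughly towards the robot; the overhead handle (steel bar on posts at the two side corners) runs along y, the other diagonal. Parts begin to slide at 15 to 25 degrees of tilt
- tray_grip (a point): Centre of the black rubber grip mid-way on the handle bar, 94 mm above the tray's underside. 80 mm long along the tray's y, 20 mm wide along its x (close the fingers along x), 24 mm tall, 46 mm of free space between wall tops and grip. A grip of 30 N or more keeps it from turning in the fingers
- tray_corner (a point): Inner collecting corner of the tray, at floor level: tray frame (106, 0, 4) mm. Both walls are capped in red for 50 mm from this corner
- cab_amber: Amber polished glass cabochon (flat-bottomed dome), 26 mm across, 14.5 mm high, 18 g, loose on the floor of the tray. Origin at the centre of its flat underside. Slides freely on the tray (friction about 0.18)
- cab_green: Green polished glass cabochon (flat-bottomed dome), 26 mm across, 14.5 mm high, 18 g, loose on the floor of the tray. Origin at the centre of its flat underside. Slides freely on the tray (friction about 0.18)
- cab_blue: Blue polished glass cabochon (flat-bottomed dome), 26 mm across, 14.5 mm high, 18 g, loose on the floor of the tray. Origin at the centre of its flat underside. Slides freely on the tray (friction about 0.18)
- lightpad: Fixed flat light pad on the bench, black frame 140 x 140 mm with a bright white face, 12 mm high. Origin at the centre of its underside, x and y along its sides. It and the tray may be on either side, left or right
- jar: Bystander: closed jar of green glass with a brass lid, 60 mm across, 75 mm high. Origin at the centre of its underside
- paddle: Bystander: flat paddle (spatula) with a wooden handle, 240 mm long along its x axis, lying on the bench at the left. Origin under its centre
- brick: Bystander: terracotta-coloured fire brick, 115 x 65 x 50 mm, on the bench at the right. Origin at the centre of its underside
There are look-alikes about, which are no part of the job. What is meant by the tray is not brown or green, and is the smaller of those in its own colour.

How it is judged:
At the end, for the whole second after the job is handed in: Cabochons at rest in the tray, centres within 75 mm of the inner red corner; tray tilted 0.35 to 1.0 rad, still, held by the fingers, off the pad; inner red corner over 30 mm above the bench and within 50 mm of the pad's centre, seen from above (distance between each of cab_amber, cab_green, cab_blue and tray_corner below 0.075 m and z of cab_amber in the frame of tray between -0.006 and 0.035 m and linear speed of each of cab_amber, cab_green, cab_blue, tray below 0.03 m/s and z of cab_green in the frame of tray between -0.006 and 0.035 m and z of cab_blue in the frame of tray between -0.006 and 0.035 m and angle between tray's own z axis and vertical between 0.35 and 1 rad and height (world z) of tray_corner above 0.03 m and contact force between the fingers and tray above 1 N and contact force between tray and lightpad below 0.2 N and horizontal distance between tray_corner and lightpad below 0.05 m); the arm keeps its last pose, push and grip.
It fails at once if the jar is disturbed (moved more than 30 mm) (distance of jar from where it was at the start of the episode above 0.03 m).
It fails at once if the paddle is disturbed (moved more than 30 mm) (distance of paddle from where it was at the start of the episode above 0.03 m).
It fails at once if the brick is disturbed (moved more than 30 mm) (distance of brick from where it was at the start of the episode above 0.03 m).
It also fails if it takes over 45 s, if anything falls off the work surface, if the arm or the gripper's body presses on something with over 40 N, if the wrist force passes 120 N, or if a joint passes its speed limit or range.

## Working session

There is one attempt and no reset: what is moved stays moved. The work goes in short steps, Python scripts to look and compute and a tool call to move; the robot and the scene stay as the last step left them, time stands still between calls to the robot, and variables do not carry over. Pictures are saved under pics/ and viewed, at most 10 in all, crops included, and the job is handed in when it is done.

Besides the shell and the picture viewer there is one more tool, called as name(argument=value, ...), one argument or row to a line, values as JSON. apply_moves: Moves the arm, as the interface text tells. Its arguments: {"type":"object","properties":{"motion":{"type":"string"},"force":{"type":"number"}},"required":["motion"]}

```bash
mkdir -p pics; ls
python3 - <<'E'
from cell import robot
import cv2,numpy as np
s=robot.observe();print(s['time'],s['tool_pos'],s['tool_rot'],s['opening'])
for n in ["scene","top"]:
    p=robot.read_camera(n);cv2.imwrite(f"pics/{n}0.png",p["img"][:,:,::-1])
    print(n,p["fovy"],p["cx"],p["cy"],p["k1"],np.round(p["R"],3).tolist(),p["t"])
    for t in ["tray","tray_grip","tray_corner","cab_amber","cab_green","cab_blue","lightpad","jar","paddle","brick"]:
        print(t,[(np.round(d["centre"],3).tolist(),round(d["score"],2)) for d in robot.search_frame(t,p)])
E
```

```text
pics
0.0 [ 0.13025235 -0.50815359  0.22604603] [-3.14005515e+00 -2.03567265e-04  2.50777695e-01] 0.09166692295977588
scene 44.28533789923193 270.41074460136997 208.82034649094604 -0.0762361799116273 [[0.857, 0.515, 0.014], [0.435, -0.709, -0.555], [-0.276, 0.481, -0.832]] [-0.42406276 -0.16021416  1.56433821]
tray [([0.272, -0.231, 0.008], 0.88), ([0.355, 0.159, 0.006], 0.66), ([0.63, 0.255, 0.011], 0.6)]
tray_grip [([0.229, 0.424, 0.01], 0.95), ([0.278, -0.228, 0.005], 0.95), ([0.635, 0.253, 0.014], 0.83), ([0.36, 0.16, 0.012], 0.58)]
tray_corner [([0.633, 0.256, 0.012], 0.68), ([0.361, 0.155, 0.005], 0.66), ([0.273, -0.222, 0.006], 0.59), ([0.23, 0.423, 0.012], 0.57)]
cab_amber [([0.68, 0.221, 0.015], 0.61)]
cab_green []
cab_blue [([0.636, 0.256, 0.01], 0.4)]
lightpad [([0.578, -0.24, 0.013], 0.9)]
jar [([0.784, 0.021, 0.068], 0.77)]
paddle [([0.578, 0.468, 0.002], 0.94)]
brick [([0.5, -0.509, 0.048], 0.81)]
top 45.2294083582714 283.7759520985055 208.12618582726492 0.032305141051796216 [[-0.011, -1.0, -0.003], [-0.994, 0.011, -0.11], [0.11, 0.002, -0.994]] [0.01911288 0.49316366 1.55066067]
tray [([0.297, -0.214, 0.005], 0.97), ([0.23, 0.425, 0.009], 0.94), ([0.35, 0.159, 0.007], 0.86), ([0.623, 0.258, 0.004], 0.7)]
tray_grip [([0.232, 0.425, 0.007], 0.83), ([0.291, -0.208, 0.007], 0.76), ([0.351, 0.161, 0.006], 0.73), ([0.624, 0.262, 0.007], 0.64)]
tray_corner [([0.348, 0.162, 0.004], 0.88), ([0.231, 0.425, 0.003], 0.83), ([0.627, 0.26, 0.004], 0.71), ([0.292, -0.213, 0.006], 0.68)]
cab_amber [([0.674, 0.22, 0.015], 0.63)]
cab_green []
cab_blue []
lightpad [([0.572, -0.238, 0.01], 0.82)]
jar [([0.768, 0.031, 0.073], 0.74)]
paddle [([0.578, 0.474, 0.001], 0.75)]
brick [([0.489, -0.495, 0.053], 0.95), ([0.623, 0.263, 0.003], 0.53)]
```

View pics/scene0.png

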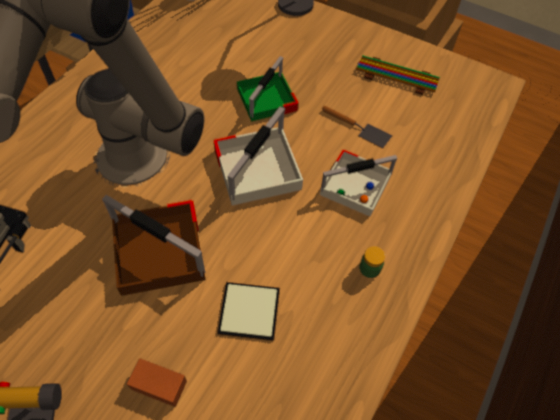

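View pics/top0.png

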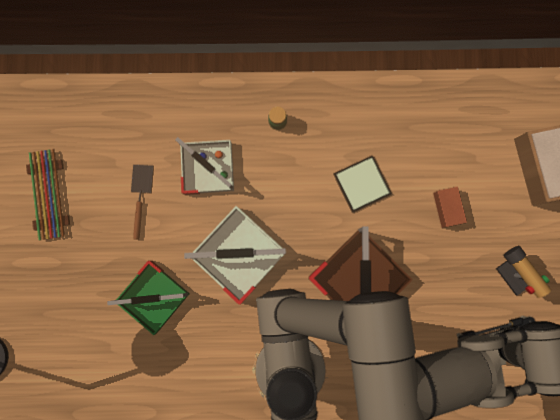

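The tray meant is the small white one with the cabochons: top view around (207,167), red corner at (183,190), black grip around (205,162). The pad is at (362,184) in the same view. The larger white, brown and green trays are look-alikes.

```bash
cat > h.py <<'E'
import numpy as np,cv2
def ray(p,uv):
    f=p["img"].shape[0]/2/np.tan(np.radians(p["fovy"])/2)
    d=(np.atleast_2d(uv).astype(float)-[p["cx"],p["cy"]])/f
    u=d.copy()
    for _ in range(8): u=d/(1+p["k1"]*(u**2).sum(1,keepdims=True))
    return np.c_[u,np.ones(len(u))]
def onz(p,uv,z):
    R,t=np.array(p["R"]),np.array(p["t"]); d=ray(p,uv)@R; c=-R.T@t
    return c+d*((z-c[2])/d[:,2])[:,None]
def dark(p,box,thr=50):
    x0,y0,x1,y1=box; m=(p["img"][y0:y1,x0:x1].max(2)<thr).astype(np.uint8)
    n,l,s,_=cv2.connectedComponentsWithStats(m); k=1+np.argmax(s[1:,4])
    v,u=np.nonzero(l==k); return np.c_[u+x0,v+y0]
E
python3 - <<'E'
from cell import robot
from h import *
for n,b in [("scene",(315,145,400,220)),("top",(175,135,240,200))]:
    p=robot.read_camera(n)
    uv=dark(p,b); w=onz(p,uv,.094)
    c=(w.min(0)+w.max(0))/2; _,_,V=np.linalg.svd(w-w.mean(0)); e=(w-w.mean(0))@V[0]
    print(n,len(uv),"grip",w.mean(0).round(4),"dir",V[0].round(3),np.ptp(e),"ang",np.degrees(np.arctan2(V[0][1],V[0][0])))
    m=[d for d in robot.trace("lightpad",p)][0]["pixels"]
    q=np.argwhere(m)[:,::-1]; w=onz(p,q,.012)[:,:2].astype(np.float32); print("pad",w.mean(0),cv2.minAreaRect(w))
    x0,y0,x1,y1=b; im=cv2.resize(p["img"][y0-5:y1+5,x0-5:x1+5],None,fx=6,fy=6,interpolation=cv2.INTER_CUBIC)
    cv2.imwrite(f"pics/{n}1.png",im[:,:,::-1])
    if n=="top":
        # red pixels
        I=p["img"].astype(int)[y0:y1,x0:x1]; v,u=np.nonzero((I[...,0]>110)&(I[...,1]<60)); w=onz(p,np.c_[u+x0,v+y0],.036);print("red",w.mean(0),len(u),w.min(0),w.max(0))
E
```

```text
scene 225 grip [0.6312 0.258  0.094 ] dir [-0.675 -0.738 -0.   ] 0.0810845882112079 ang -132.42362585346555
pad [ 0.5763816  -0.24017484] ((0.5755404233932495, -0.23920701444149017), (0.14132755994796753, 0.14498940110206604), 24.449235916137695)Traceback (most recent call last):
  File "<stdin>", line 5, in <module>
  File "h.py", line 13, in dark
    n,l,s,_=cv2.connectedComponentsWithStats(m); k=1+np.argmax(s[1:,4])
                                                     ~~~~~~~~~^^^^^^^^^
    return _wrapfunc(a, 'argmax', axis=axis, out=out, **kwds)
    return bound(*args, **kwds)
ValueError: attempt to get argmax of an empty sequence
```

Run:
```python
from cell import robot
from h import *
n,b="top",(182,143,232,188)
p=robot.read_camera(n)
uv=dark(p,b,65); w=onz(p,uv,.094)
_,_,V=np.linalg.svd(w-w.mean(0)); e=(w-w.mean(0))@V[0]
print(n,len(uv),"grip",w.mean(0).round(4),np.ptp(e),"ang",np.degrees(np.arctan2(V[0][1],V[0][0])))
m=[d for d in robot.trace("lightpad",p)][0]["pixels"]
q=np.argwhere(m)[:,::-1]; w=onz(p,q,.012)[:,:2].astype(np.float32); print("pad",w.mean(0),cv2.minAreaRect(w))
im=cv2.resize(p["img"][130:205,170:245],None,fx=6,fy=6,interpolation=cv2.INTER_CUBIC)
cv2.imwrite("pics/top1.png",im[:,:,::-1])
print(onz(p,[[197,132],[238,141]],.036))
```

```text
top 136 grip [0.6313 0.2566 0.094 ] 0.07633729920654841 ang -133.17833204292248
pad [ 0.5698015  -0.23373234] ((0.5705241560935974, -0.23358547687530518), (0.14036551117897034, 0.13935530185699463), 24.198081970214844)
[[0.73750912 0.28529587 0.036     ]
 [0.70714795 0.15582408 0.036     ]]
```

View pics/top1.png

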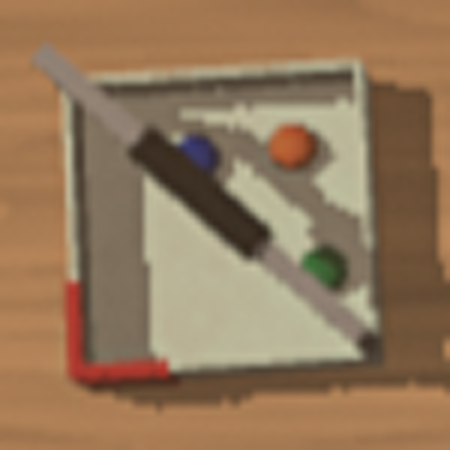

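apply_moves(
  motion="100 0 0 -2 0 0 -0.12;100 0 0 -3 0 0 -0.12;100 0 0 -3 0 0 -0.12;100 0 0 0 0 0 -0.12;100 0 0 0 0 0 -0.1",
)

```text
time: 1.98
tool_pos: [0.1303, -0.5087, 0.3072]
tool_rot: [3.141, 0.001, 0.834]
contact_force: [0.2, -0.2, -0.0]
opening: 0.0918
grip_force: 0.0
```

The crop confirms the tray: red corner at crop (80,375), grip centre (200,195), cabochons at (197,153), (293,147) and (323,268). Both cameras agree on the grip, at about (0.631, 0.257) along 47°.

apply_moves(
  motion="100 5.18 -0.38 0 0 0 0;100 5.18 -0.38 0 0 0 0;100 5.18 -0.38 0 0 0 0;100 5.18 -0.38 0 0 0 0;100 5.18 -0.38 0 0 0 0;100 5.18 -0.38 0 0 0 0;100 5.18 -0.38 0 0 0 0;100 5.18 -0.38 0 0 0 0;100 5.18 -0.38 0 0 0 0;100 5.18 -0.38 0 0 0 0;100 4.83 -1.32 0 0 0 0;100 4.83 -1.32 0 0 0 0;100 4.83 -1.32 0 0 0 0;100 4.83 -1.32 0 0 0 0;100 4.83 -1.32 0 0 0 0;100 4.83 -1.32 0 0 0 0;100 4.83 -1.32 0 0 0 0;100 4.83 -1.32 0 0 0 0;100 0 0 0 0 0 0;100 0 0 0 0 0 0",
)

```text
time: 4.47
tool_pos: [0.634, 0.2559, 0.3062]
tool_rot: [-3.141, 0.001, 0.831]
contact_force: [0.1, -0.5, -0.7]
opening: 0.0917
grip_force: 0.0
```

Run:
```python
from cell import robot
from h import *
s=robot.observe(); p=robot.read_camera("wrist")
cv2.imwrite("pics/w1.png",p["img"][:,:,::-1])
from scipy.spatial.transform import Rotation as Ro
T=np.eye(4);T[:3,:3]=Ro.from_euler("xyz",s["tool_rot"]).as_matrix();T[:3,3]=s["tool_pos"]
E=np.linalg.inv(T@np.array(p["hand_eye"])); p["R"],p["t"]=E[:3,:3],E[:3,3]
print(s["tool_pos"],s["tool_rot"],s["time"],s["qpos"])
uv=dark(p,(0,0,560,420),50); w=onz(p,uv,.106)
_,_,V=np.linalg.svd(w-w.mean(0)); e=(w-w.mean(0))@V.T
print(len(uv),uv.mean(0),w.mean(0).round(4),np.ptp(e,axis=0),np.degrees(np.arctan2(V[0][1],V[0][0])))
```

```text
[0.63395468 0.2559016  0.3061894 ] [-3.14149694e+00  1.08387067e-03  8.31041633e-01] 4.475 [ 2.71901829e-01  6.27864898e-01  8.42717462e-01 -4.96348895e-04
  1.67197986e+00  1.01160668e+00]Traceback (most recent call last):
  File "<stdin>", line 10, in <module>
    u, s, vh = gufunc(a, signature=signature)
               ~~~~~~^^^^^^^^^^^^^^^^^^^^^^^^
numpy._core._exceptions._ArrayMemoryError: Unable to allocate 20.3 GiB for an array with shape (52166, 52166) and data type float64
```

View pics/w1.png

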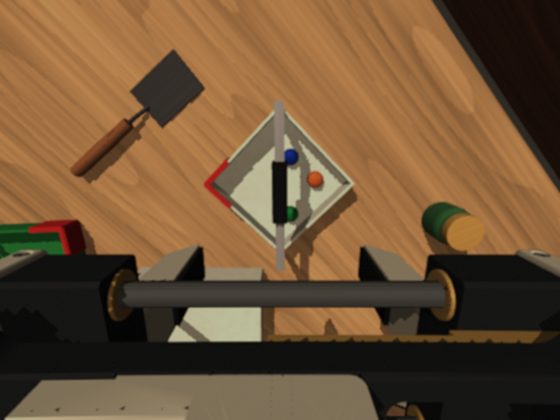

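Wrist view: the small tray sits ahead with its grip at (280,192), bar vertical in the picture, red corner at left (215,185). The paddle and jar are well clear.

```bash
cat >> h.py <<'E'
from scipy.spatial.transform import Rotation as Ro
def wrist(robot):
    s=robot.observe(); p=robot.read_camera("wrist")
    T=np.eye(4);T[:3,:3]=Ro.from_euler("xyz",s["tool_rot"]).as_matrix();T[:3,3]=s["tool_pos"]
    E=np.linalg.inv(T@np.array(p["hand_eye"])); p["R"],p["t"]=E[:3,:3],E[:3,3]
    return s,p,T
E
python3 - <<'E'
from cell import robot
from h import *
s,p,T=wrist(robot)
uv=dark(p,(262,140,300,245),50); w=onz(p,uv,.106)
_,_,V=np.linalg.svd(w-w.mean(0),full_matrices=False); e=(w-w.mean(0))@V.T
m=w.mean(0);print(len(uv),uv.mean(0),m.round(4),np.ptp(e,axis=0),np.degrees(np.arctan2(V[0][1],V[0][0])))
print("tool frame cm",((np.r_[m,1])@np.linalg.inv(T).T*100).round(2))
E
```

```text
839 [279.15613826 191.88557807] [0.6324 0.2569 0.106 ] [7.95804561e-02 1.98722505e-02 7.84916601e-29] -131.88660926595063
tool frame cm [ 2.000e-02 -2.200e-01  2.008e+01  1.000e+02]
```

apply_moves(
  motion="100 0 -0.2 2 0 0 -0.01;100 0 0 4 0 0 0;100 0 0 4 0 0 0;100 0 0 4 0 0 0;100 0 0 4 0 0 0;100 0 0 3 0 0 0;100 0 0 2.1 0 0 0;0 0 0 0 0 0 0;0 0 0 0 0 0 0;0 0 0 0 0 0 0;0 0 0 0 0 0 0;0 0 0 0 0 0 0;0 0 0 0 0 0 0",
  force=50,
)

```text
time: 6.2
tool_pos: [0.6326, 0.2575, 0.0758]
tool_rot: [3.141, 0.0, 0.841]
contact_force: [0.1, -0.6, 0.4]
opening: 0.0363
grip_force: 0.0
```

apply_moves(
  motion="0 0 0 0 0 0 0;0 0 0 0 0 0 0;0 0 0 0 0 0 0;0 0 0 0 0 0 0;0 0 0 0 0 0 0;0 0 0 0 0 0 0",
)

```text
time: 6.95
tool_pos: [0.6326, 0.2575, 0.0756]
tool_rot: [-3.142, 0.0, 0.841]
contact_force: [-0.9, 0.4, -0.4]
opening: 0.0194
grip_force: 50.0
```

apply_moves(
  motion="0 0 0 -0.3 0 0 0;0 0 0 -0.8 0 0 0;0 0 0 -1.5 0 0 0;0 0 0 -2 0 0 0;0 0 0 -2.4 0 0 0;0 0 0 -2.5 0 0 0;0 0 0 -2.4 0 0 0;0 0 0 -2 0 0 0;0 0 0 -1.5 0 0 0;0 0 0 -1 0 0 0;0 0 0 -0.5 0 0 0;0 0 0 0 0 0 0",
)

```text
time: 8.45
tool_pos: [0.6326, 0.2574, 0.2445]
tool_rot: [-3.142, 0.0, 0.841]
contact_force: [-0.2, 0.7, -4.0]
opening: 0.0197
grip_force: 50.0
```

apply_moves(
  motion="0 -0.44 0.36 0 0 0 0;0 -0.89 0.71 0 0 0 0;0 -1.33 1.07 0 0 0 0;0 -1.78 1.42 0 0 0 0;0 -2.22 1.78 0 0 0 0;0 -2.67 2.13 0 0 0 0;0 -2.67 2.13 0 0 0 0;0 -2.67 2.13 0 0 0 0;0 -2.67 2.13 0 0 0 0;0 -2.67 2.13 0 0 0 0;0 -2.67 2.13 0 0 0 0;0 -2.67 2.13 0 0 0 0;0 -2.67 2.13 0 0 0 0;0 -2.67 2.13 0 0 0 0;0 -2.67 2.13 0 0 0 0;0 -2.22 1.78 0 0 0 0;0 -1.78 1.42 0 0 0 0;0 -1.33 1.07 0 0 0 0;0 -0.89 0.71 0 0 0 0;0 -0.44 0.36 0 0 0 0",
)

```text
time: 10.95
tool_pos: [0.604, -0.2543, 0.2446]
tool_rot: [-3.141, -0.0, 0.841]
contact_force: [0.3, 0.8, -3.9]
opening: 0.0196
grip_force: 50.0
```

apply_moves(
  motion="0 0 0 0 0 0 -0.02;0 0 0 0 0 0 -0.04;0 0 0 0 0 0 -0.05;0 0 0 0 0 0 -0.05;0 0 0 0 0 0 -0.04;0 0 0 0 0 0 -0.03;0 0 0 0 0 0 0;0 0 0 0 0 0 0",
)

```text
time: 11.95
tool_pos: [0.6041, -0.2538, 0.2447]
tool_rot: [3.142, 0.0, 1.071]
contact_force: [-0.3, 0.1, -4.2]
opening: 0.0196
grip_force: 50.0
```

Run:
```python
from cell import robot
from h import *
s,p,T=wrist(robot); cv2.imwrite("pics/w2.png",p["img"][:,:,::-1])
print(s["qpos"])
for t in ["lightpad","cab_amber","cab_green","cab_blue"]:
    print(t,[(np.round(d["centre"],3).tolist(),round(d["score"],2)) for d in robot.search_frame(t,p)])
```

```text
[-5.14613636e-01  5.80332523e-01  1.08844478e+00 -2.89404356e-05
  1.47278649e+00 -1.44999188e-02]
lightpad []
cab_amber [([0.653, -0.28, 0.185], 0.67), ([0.624, -0.22, 0.173], 0.6)]
cab_green []
cab_blue [([0.636, -0.227, 0.187], 0.84)]
```

View pics/w2.png

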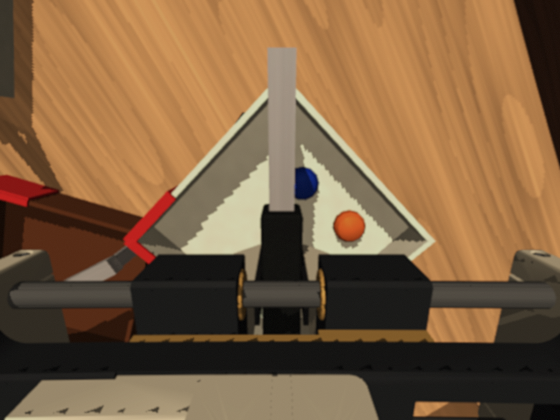

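Blue and amber sit safely in the tray (green is hidden below the grip). The tray is level above the pad, red corner towards the robot. Tipping slowly now.

apply_moves(
  motion="0 0 0 0 -0.02 0 0;0 0 0 0 -0.03 0 0;0 0 0 0 -0.03 0 0;0 0 0 0 -0.03 0 0;0 0 0 0 -0.03 0 0;0 0 0 0 -0.03 0 0;0 0 0 0 -0.03 0 0;0 0 0 0 -0.03 0 0;0 0 0 0 -0.03 0 0;0 0 0 0 -0.03 0 0;0 0 0 0 -0.03 0 0;0 0 0 0 -0.03 0 0;0 0 0 0 -0.03 0 0;0 0 0 0 -0.03 0 0;0 0 0 0 -0.03 0 0;0 0 0 0 -0.03 0 0;0 0 0 0 -0.03 0 0;0 0 0 0 -0.03 0 0;0 0 0 0 -0.04 0 0;0 0 0 0 -0.04 0 0",
)

```text
time: 14.7
tool_pos: [0.6033, -0.2537, 0.2446]
tool_rot: [2.531, 0.0, 1.071]
contact_force: [0.3, -0.4, -4.1]
opening: 0.0196
grip_force: 50.0
```

Run:
```python
from cell import robot
from h import *
s=robot.observe(); R=Ro.from_euler("xyz",s["tool_rot"]).as_matrix()
d=np.array([.614,-.259,.184])-s["tool_pos"]; print(s["tool_pos"],s["tool_rot"],"tilt",np.arccos(-R[2,2]),"shift cm",(R.T@d*100).round(2),s["qpos"])
c=np.array(s["tool_pos"])+R@np.array([0,-.106,.090-.019]);print("corner now",c,"need",np.array([.573,-.237,.065])-c)
```

```text
[ 0.60333434 -0.25365577  0.24459065] [2.53102492e+00 3.51788146e-05 1.07070574e+00] tilt 0.6105677317102284 shift cm [ 0.04 -2.5   5.65] [-0.52077877  0.28690755  1.72218768  0.02372483  0.52215139 -0.03753567]
corner now [ 0.56284129 -0.23153432  0.12564547] need [ 0.01015871 -0.00546568 -0.06064547]
```

apply_moves(
  motion="0 0 -0.1 0.2 0 0 0;0 0 -0.2 0.45 0 0 0;0 0 -0.3 0.7 0 0 0;0 0 -0.4 0.9 0 0 0;0 0 -0.4 0.95 0 0 0;0 0 -0.4 0.9 0 0 0;0 0 -0.3 0.7 0 0 0;0 0 -0.2 0.5 0 0 0;0 0 -0.2 0.35 0 0 0;0 0 0 0 0 0 0;0 0 0 0 0 0 0;0 0 0 0 0 0 0",
)

```text
time: 16.2
tool_pos: [0.6146, -0.2598, 0.1845]
tool_rot: [2.531, 0.0, 1.071]
contact_force: [0.0, -1.0, -4.8]
opening: 0.0195
grip_force: 50.0
```

Run:
```python
from cell import robot
from h import *
s,p,T=wrist(robot); R=T[:3,:3]
print("tilt",np.arccos(-R[2,2]),"corner",T[:3,3]+R@np.array([0,-.106,.071]),s["qpos"][4])
q=robot.read_camera("scene"); r=robot.read_camera("top")
cr=lambda I,x,y,w,h:cv2.resize(I[y:y+h,x:x+w],(400,300),interpolation=cv2.INTER_CUBIC)
im=np.vstack([np.hstack([cr(p["img"],0,0,560,420),cr(q["img"],180,210,160,120)]),np.hstack([cr(r["img"],290,120,160,120),cr(q["img"],0,0,560,420)])])
cv2.imwrite("pics/f.png",im[:,:,::-1])
for t in ["cab_amber","cab_green","cab_blue"]:
  for n,x in [("w",p),("s",q),("t",r)]:
    print(n,t,[(np.round(d["centre"],3).tolist(),round(d["score"],2)) for d in robot.search_frame(t,x)])
```

```text
tilt 0.6107163668860935 corner [ 0.57410539 -0.23766947  0.06555084] 0.37809133952089824
w cab_amber [([0.584, -0.258, 0.094], 0.61)]
s cab_amber []
t cab_amber [([0.769, 0.03, 0.07], 0.33)]
w cab_green [([0.594, -0.273, 0.1], 0.75)]
s cab_green [([0.591, -0.285, 0.103], 0.44)]
t cab_green []
w cab_blue [([0.6, -0.236, 0.094], 0.62)]
s cab_blue [([0.519, -0.224, 0.012], 0.54), ([0.603, -0.243, 0.096], 0.38)]
t cab_blue []
```

View pics/f.png

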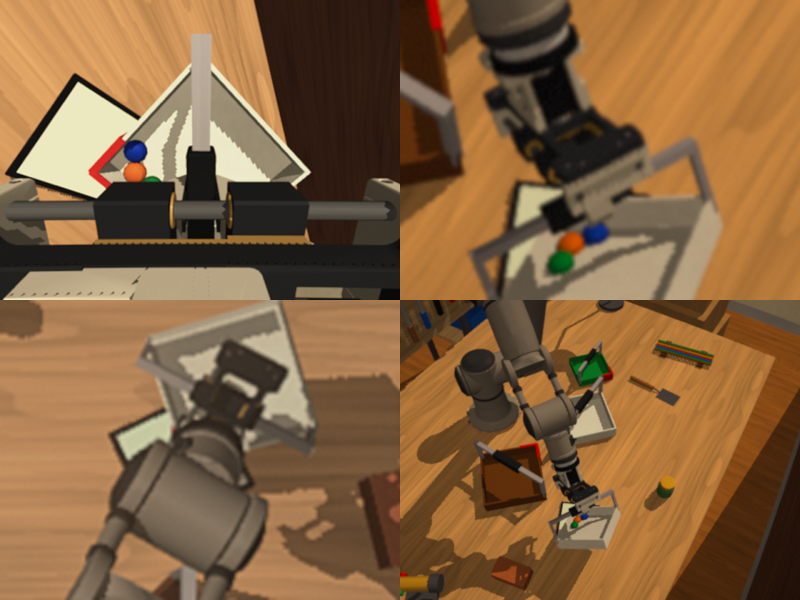

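The composite shows the three cabochons lined up across the red corner (wrist view, blue (135,150), amber (135,173), green (152,182)), with the tray held tilted and the jar, paddle and brick untouched. I'll check the tray's position in the grip by projecting its rim corner against the picture, about pixel (130,238), and check that it is still before handing in.

Run:
```python
from cell import robot
from h import *
s,p,T=wrist(robot)
X=(T@np.array([0,-.1117,.039,1]))[:3]; c=p["R"]@X+p["t"]; x=c[:2]/c[2]; x=x*(1+p["k1"]*(x@x)); f=210/np.tan(np.radians(p["fovy"])/2)
u=x*f+[p["cx"],p["cy"]]; print("rim corner pix",u, np.abs(s["qvel"]).max())
# cab centres about 6 mm above floor, in tray frame via rays
for t in ["cab_amber","cab_green","cab_blue"]:
    for d in robot.search_frame(t,p)[:1]:
        l=np.linalg.inv(T)@np.r_[d["centre"],1]; tr=np.array([-l[1],-l[0],.075-l[2]]); print(t,tr.round(3),np.linalg.norm(tr-[.106,0,.004]).round(3))
if np.hypot(*(u-[130,238]))<15: print(robot.hand_in())
```

```text
rim corner pix [125.74499428 238.35438126] 0.0009446120616651806
cab_amber [0.074 0.013 0.017] 0.037
cab_green [0.057 0.022 0.008] 0.054
cab_blue [ 0.076 -0.015  0.017] 0.036
the job is handed in; nothing more can be done
None
```

I handed in the job with the tray held tilted about 35° over the light pad. Its red corner is roughly 5 cm above the pad's face and a few millimetres from the pad's centre. All three cabochons measured 36–54 mm from that corner, and the jar, paddle and brick were not touched; no verdict was returned.

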